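# Jog a stack of frame blanks square in the corner tray

### The job

Square up the untidy stack of five glass-fibre blanks in the tray: take the wooden block and tap the stack gently with it, from both open sides, until all five blanks lie flush against both fences. Only the block may touch the blanks, never the gripper; afterwards stand the block upright on the bench, off the tray, and leave the tin, motor and screwdriver alone.

Things in the scene. Friction and masses are not known exactly. Their poses are not given: they have to be found in the camera images.
- tray_corner (a point): on the tray floor, where the inner faces of its two fences meet; axes are the tray's own, z up. Inner face of the far fence: plane x = 0, running from y = 0 to -90 mm; inner face of the side fence: plane y = 0, from x = 0 to -120 mm. The other two sides are open; the floor reaches to x = -180 and y = -150 mm
- tray: grey squaring tray fixed to the bench: floor 192 x 162 mm, its top 8 mm above the bench; two rigid aluminium fences 12 mm thick rise 36 mm above the floor on its +x and +y sides. Origin on the bench; tray_corner is at (80, 65, 8) mm from it. Sliding the stack takes up to 8 N; about 12 N presses it home, over 30 N on one blank chips it
- block: wooden tapping block, 180 g: handle 22 (x) x 60 (y) mm, from 45 to 92 mm height, on a shoe 40 (x) x 90 (y) x 45 mm high with flat faces. The shoe is clamped off-centre under the handle, shifted along x by an unknown amount up to 17 mm either way (not reported: feel it). Origin: below the handle's centre, on the underside, z up. Starts upright on the bench beside the tray
- tin: bystander: open steel tin, 72 mm across, 65 mm tall; origin under its centre. It stands on the other side of the tray from the block
- motor: bystander: small motor, 54 mm across, 50 mm tall, standing on its base; origin under its centre
- screwdriver: bystander: screwdriver 170 mm long lying along its own x
- board0: number 1 from the bottom of the loose stack of five alike glass-fibre blanks in the tray: plate 130 (x) x 100 (y) x 6 mm, 85 to 170 g. Origin: centre of its underside. Its x lies within 0.12 rad of the tray's x, its edges 2 to 37 mm short of the fences at first; flush, its centre is at x = -65, y = -50 mm from tray_corner
- board1: number 2 from the bottom of the loose stack of five alike glass-fibre blanks in the tray: plate 130 (x) x 100 (y) x 6 mm, 85 to 170 g. Origin: centre of its underside. Its x lies within 0.12 rad of the tray's x, its edges 2 to 37 mm short of the fences at first; flush, its centre is at x = -65, y = -50 mm from tray_corner
- board2: number 3 from the bottom of the loose stack of five alike glass-fibre blanks in the tray: plate 130 (x) x 100 (y) x 6 mm, 85 to 170 g. Origin: centre of its underside. Its x lies within 0.12 rad of the tray's x, its edges 2 to 37 mm short of the fences at first; flush, its centre is at x = -65, y = -50 mm from tray_corner
- board3: number 4 from the bottom of the loose stack of five alike glass-fibre blanks in the tray: plate 130 (x) x 100 (y) x 6 mm, 85 to 170 g. Origin: centre of its underside. Its x lies within 0.12 rad of the tray's x, its edges 2 to 37 mm short of the fences at first; flush, its centre is at x = -65, y = -50 mm from tray_corner
- board4: number 5 from the bottom of the loose stack of five alike glass-fibre blanks in the tray: plate 130 (x) x 100 (y) x 6 mm, 85 to 170 g. Origin: centre of its underside. Its x lies within 0.12 rad of the tray's x, its edges 2 to 37 mm short of the fences at first; flush, its centre is at x = -65, y = -50 mm from tray_corner
There are look-alikes about, which are no part of the job. Several things have the shape of the block; the one meant has the colours described above.

How it is judged:
By the outcome, as a careful person would: the job done as asked, in the order asked, and still so for the second after the job is handed in, with the robot touching nothing.
It also fails if it takes over 72 s, if anything falls off the work surface, if the arm or the gripper's body presses on something with over 40 N, if the wrist force passes 120 N, or if a joint passes its speed limit or range.

### The arm

A 6-joint arm with a two-finger parallel gripper is mounted at the origin on the work surface. World frame = base frame: x ahead of the robot, y to its left, z up, the work surface at z = 0. Lengths are in m, angles in rad, forces in N, time in s.
With the tool pointing down it reaches from about 0.275 to 0.775 m from the base axis. Payload 14.6 kg.
Tool frame: the origin (TCP) lies midway between the tips of the shut fingers; the grasp point (between the pads) lies 19 mm behind it; z points along the fingers, y is the line along which they close (so a half turn about z gives the same grasp; the last joint's range is limited). The gripper opens to 85 mm and grips with 20 to 120 N. Pads are 22 mm wide; open, the fingers measure 114 mm over their backs; the gripper's body (76 mm by 85 mm) begins 54 mm behind the grasp point. The pads swing forward as they close: fully open they stand 13 mm farther back than shut.
Start: joints at [1.098, 0.263, -0.048, 1.259, 0, 1.415], TCP at [0.164, 0.499, 0.231] pointing down, gripper open.
Joint ranges: [-2.65, 2.65], [-0.89, 1.7], [-1.18, 1.37], [-2.13, 2.11], [-1.35, 1.29], [-3.14, 3.14]. Speed limits (rad/s): [1.89, 1.89, 2.57, 2.79, 3.14, 3.14].

### API

Orientations are given as a unit quaternion [x, y, z, w].
In Python, from rig import r gives the robot as it stands.
- The arm moves only by the shell command python3 -m crank 'ROWS' [OPENING]. ROWS is JSON, a list of rows, each a list of 4 numbers: the shift along the tool's x, y, z each as a share of 0.25 m, from -1 to 1, then the turn about the tool's z as a share of 45 degrees, from -1 to 1. A call has 1 to 8 rows; each row shifts and turns the commanded pose from where the row before left it, along the tool's axes as they then stand; what a row does not reach is not made up. A row lasts 1/12 s, in which the tool goes at most 41.7 mm and 7.16 degrees, less where a joint would pass 70% of its speed; a pose out of reach is approached as far as the arm can. A call with a number of a shift or a turn outside -1 to 1 is refused whole. A call with a gripper value outside its range is refused whole. OPENING is the opening, from 0 (shut) to 1 (fully open), set as the call begins (- or left out, the last holds). The fingers move at their own pace and stop on an object; the grip force is fixed at half the most. Time passes only in rows, so rows that do not move let the fingers close. It gives the time, the measured TCP pose, the force, the opening and the grip force at its end, in the units of the state.
- r.get_obs(): the state, without advancing time (a new reading comes with each control period).
- r.camera(name): name is "scene" or "side" or "wrist"; returns (picture, depth): 384x512x3 uint8, red, green, blue; 384x512 float32, m along the optical axis (not along the pixel's ray), 0 where there is no reading.
- r.get_calibration(name): a dict with "intrinsics" (3x3 intrinsics, pixels), "world_from_camera" (4x4, takes a point from camera to world coordinates). Camera axes: x right, y down, z forward; pixel columns grow to the right and rows downward; lengths in m; the calibration is good to about 2 mm. A picture is of the moment at which its call begins: read the wrist's pose just before it. get_calibration takes no time and is no camera call; for the wrist camera it gives the pose at the moment of the call.
- r.sign_off(): hands the job in; it is judged then, once.
The state is a dict: "t": time; "joints": joint angles; "qd": joint speeds; "joint_efforts": joint torques, N m; "eef_pos": TCP position; "eef_rot": TCP orientation; "force": force on the tool from outside, world axes, zero at the start; "moment": the same for the moment, N m; "finger_gap": opening from 0.0 (shut) to 1.0 (fully open); "gripper_force": force on a finger pad.
Only numpy, scipy, OpenCV 4.12 (cv2) and the standard library are available. Lean on these libraries where they do the work, as an engineer would, in place of code of your own. Each camera call takes 0.05 s, during which the arm holds its last target. There are 200 camera calls.

## Working session

There is one attempt and no reset: what is moved stays moved. The work goes in short steps, Python scripts to look and compute and a shell command to move; the robot and the scene stay as the last step left them, time stands still between calls to the robot, and variables do not carry over. Pictures are saved under pics/ and viewed, at most 10 in all, crops included, and the job is handed in when it is done.

```bash
ls; mkdir -p pics
python3 - <<'E'
from rig import r
import cv2,numpy as np,pickle
o=r.get_obs(); print(o)
for n in ("scene","side"):
    p,d=r.camera(n); c=r.get_calibration(n)
    pickle.dump((p,d,c),open(f'{n}0.pkl','wb'))
    cv2.imwrite(f'pics/{n}0.png',p[:,:,::-1]); print(n,c)
E
```

```text
pics
{'t': 0.0, 'joints': array([ 1.09771028e+00,  2.63506242e-01, -4.89538333e-02,  1.25940848e+00,
        4.27680725e-05,  1.41553131e+00]), 'qd': array([-0.00151506, -0.00157269,  0.0010667 , -0.00058878,  0.0008053 ,
       -0.00052156]), 'joint_efforts': array([-7.76587585e-04, -6.37623096e+01,  3.84577274e+01,  1.33480324e-02,
       -3.23280974e-04,  2.50794777e-06]), 'eef_pos': array([0.163905  , 0.49845745, 0.23082755]), 'eef_rot': array([ 1.58242533e-01,  9.87400128e-01, -5.03262657e-04, -1.86013622e-04]), 'force': array([-0.44085403, -0.48766546,  0.4450958 ]), 'moment': array([ 0.00526224, -0.02197969,  0.00123978]), 'gripper_force': 0.0, 'finger_gap': 1.0029830980234244}
scene {'intrinsics': array([[394.84333732,   0.        , 257.56906715],
       [  0.        , 394.84333732, 183.43858885],
       [  0.        ,   0.        ,   1.        ]]), 'world_from_camera': array([[-0.33514068,  0.66821093, -0.66420996,  1.19669751],
       [ 0.94216238,  0.23523327, -0.23873701,  0.25812659],
       [-0.0032824 , -0.70580413, -0.70839944,  0.7587284 ],
       [ 0.        ,  0.        ,  0.        ,  1.        ]])}
side {'intrinsics': array([[447.42423452,   0.        , 256.51093699],
       [  0.        , 447.42423452, 191.85389908],
       [  0.        ,   0.        ,   1.        ]]), 'world_from_camera': array([[ 0.8875861 , -0.28139652,  0.36470114,  0.10045004],
       [-0.46055723, -0.55728344,  0.69088509, -0.75368905],
       [ 0.00882924, -0.78118574, -0.62423624,  0.73087954],
       [ 0.        ,  0.        ,  0.        ,  1.        ]])}
```

View pics/scene0.png

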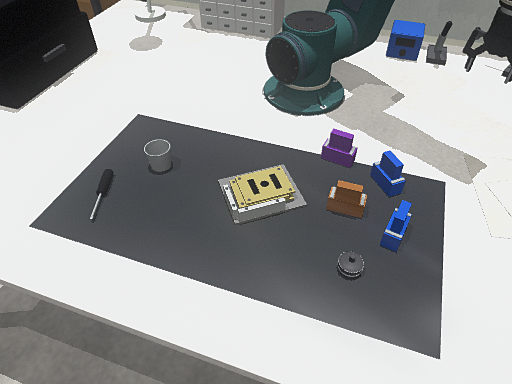

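View pics/side0.png

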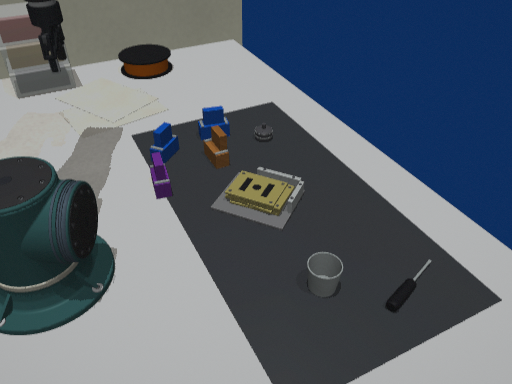

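Four block-shaped things: purple (340,148), blue (388,173), blue (397,225) and orange-brown (347,197) in the scene view. Only the brown one is wooden, and it stands next to the tray with the tin on the opposite side. I'll confirm it in a crop and measure.

```bash
cat > h.py <<'E'
import cv2,numpy as np,pickle
def cloud(p,d,c):
    K=np.array(c['intrinsics']);T=np.array(c['world_from_camera'])
    v,u=np.mgrid[:d.shape[0],:d.shape[1]]
    X=np.stack([(u-K[0,2])/K[0,0]*d,(v-K[1,2])/K[1,1]*d,d],-1)
    P=X@T[:3,:3].T+T[:3,3]; P[d<=0]=np.nan
    return P
def ray(u,v,z,c):
    K=np.array(c['intrinsics']);T=np.array(c['world_from_camera'])
    w=T[:3,:3]@np.array([(u-K[0,2])/K[0,0],(v-K[1,2])/K[1,1],1]);o=T[:3,3]
    return o+w*(z-o[2])/w[2]
E
python3 - <<'E'
from h import *
out=[]
for n,(x0,y0) in (("scene",(210,120)),("side",(140,95))):
    p,d,c=pickle.load(open(f'{n}0.pkl','rb'))
    P=cloud(p,d,c); h=cv2.cvtColor(p,cv2.COLOR_RGB2HSV)
    out.append(cv2.resize(p[y0:y0+130,x0:x0+200],None,fx=4,fy=4,interpolation=cv2.INTER_CUBIC)[:520 if n=="scene" else 520])
    m=((h[...,0]>5)&(h[...,0]<18)&(h[...,1]>100)).astype(np.uint8)
    m[:, :0]=0
    k,lab,st,ce=cv2.connectedComponentsWithStats(m)
    for i in range(1,k):
        if st[i,4]>60:
            Q=P[lab==i]; print(n,'brown',ce[i],st[i],np.nanmedian(Q,0),np.nanpercentile(Q[:,2],[2,98]))
            for lo,hi in ((.08,.1),(.035,.055)):
                q=Q[(Q[:,2]>lo)&(Q[:,2]<hi)]
                if len(q)>10:
                    q=q[:,:2].astype(np.float32); print('  z',lo,hi,len(q),cv2.minAreaRect(q),q.mean(0))
    # tray + stack: pixel box
    Q=P.reshape(-1,3); 
    mm=(h[...,2]>60)&(P[...,2]>.004)
    for u,v in ((230,220),(300,207),(278,168),(222,180)) if n=="scene" else ((215,203),(275,222),(302,185),(262,168)):
        print(n,(u,v),P[v,u])
    cv2.imwrite(f'pics/crop_{n}.png',out[-1][:,:,::-1])
E
```

```text
scene brown [85.08484848  6.64848485] [ 77   0  17  19 165] [-0.46048547 -1.27469219 -0.0299465 ] [-0.08446804 -0.00530921]
scene brown [346.7568113  198.95156408] [326 180  41  38 991] [0.51527499 0.24234992 0.04790293] [0.00436324 0.09357373]
  z 0.08 0.1 256 ((0.5061706304550171, 0.24128428101539612), (0.059505920857191086, 0.02611774019896984), 88.92741394042969) [0.50986046 0.24137491]
  z 0.035 0.055 215 ((0.49784228205680847, 0.24132102727890015), (0.041251201182603836, 0.08965937048196793), 0.8560917377471924) [0.5109594  0.24249464]
scene (230, 220) [ 0.62798661 -0.01961965 -0.00113676]
scene (300, 207) [0.53035656 0.13355412 0.00104796]
scene (278, 168) [0.44874089 0.04760694 0.03899889]
scene (222, 180) [ 0.51242816 -0.09014682  0.00802683]
side brown [146.25855513  68.72243346] [124  59  45  18 526] [0.47893651 0.87720559 0.02665923] [0.00564748 0.05571653]
  z 0.035 0.055 161 ((0.48212891817092896, 0.8956629633903503), (0.07160044461488724, 0.16122165322303772), 71.77165985107422) [0.4826719  0.88249815]
side brown [216.98126801 147.86023055] [204 126  25  43 694] [0.49344466 0.21952229 0.04530806] [0.00288854 0.0938738 ]
  z 0.08 0.1 138 ((0.5041044354438782, 0.23929435014724731), (0.06086641922593117, 0.0225627850741148), 89.979736328125) [0.5016017  0.23449433]
  z 0.035 0.055 206 ((0.49414193630218506, 0.2367568165063858), (0.041923899203538895, 0.08415348082780838), 0.5716471672058105) [0.4872531  0.22817644]
side (215, 203) [0.40944141 0.05399761 0.00760015]
side (275, 222) [ 0.50943971 -0.07531284  0.00737122]
side (302, 185) [ 0.61864647 -0.01733054  0.04103801]
side (262, 168) [0.56009514 0.08765162 0.04542335]
```

View pics/crop_scene.png

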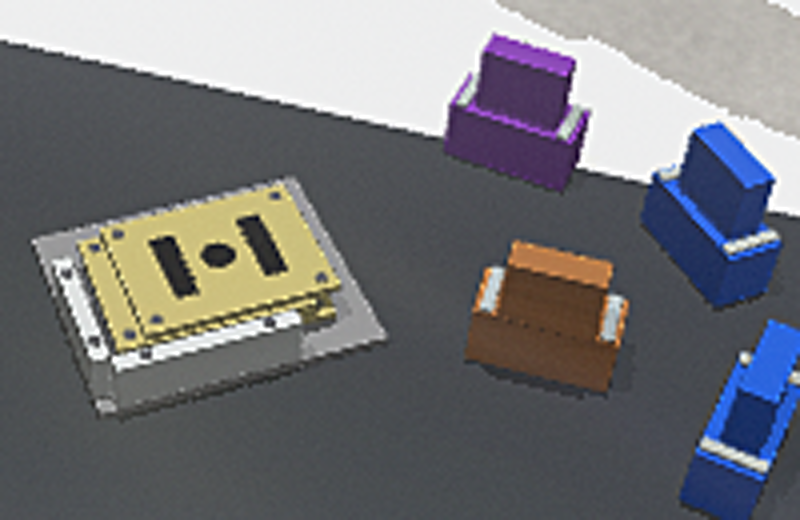

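View pics/crop_side.png

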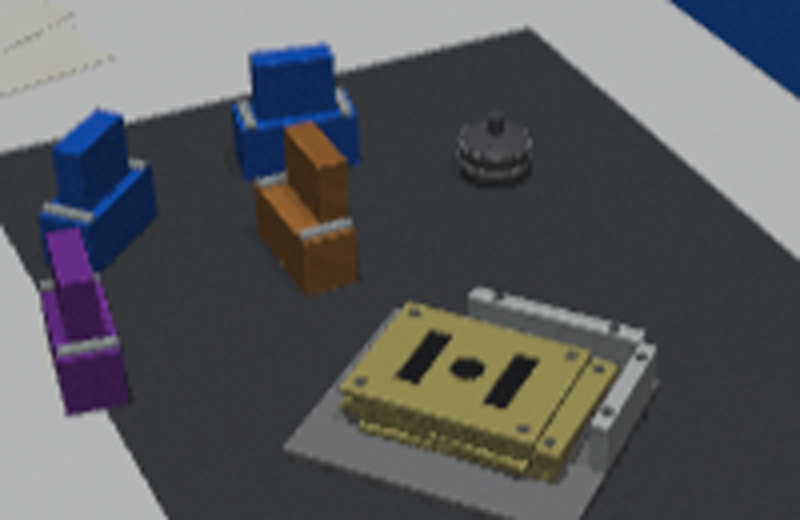

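The brown block is confirmed: in the scene crop it sits at (545,310), with the tray's long fence at (210,340) and short fence at (80,310). The side crop also shows its shoe sticking out towards the robot side. Next I'll measure the tray.

```bash
cat > tray.py <<'E'
from h import *
def fit(n,p,d,c,yaw0=-1.05,cor0=(.615,-.02)):
    P=cloud(p,d,c); h=cv2.cvtColor(p,cv2.COLOR_RGB2HSV)
    near=np.hypot(P[...,0]-.54,P[...,1]-.02)<.17
    m=near&(h[...,1]<40)&(h[...,2]>120)&(P[...,2]>.036)&(P[...,2]<.052)
    Q=P[m]; print(n,'fence top',len(Q),'z',np.median(Q[:,2]),'xy range',Q[:,:2].min(0),Q[:,:2].max(0))
    yaw,cor=yaw0,np.array(cor0)
    for it in range(8):
        R=np.array([[np.cos(yaw),-np.sin(yaw)],[np.sin(yaw),np.cos(yaw)]])
        L=(Q[:,:2]-cor)@R
        A=(L[:,0]<-.006)&(L[:,0]>-.13)&(abs(L[:,1]-.006)<.012)
        B=(L[:,1]<-.006)&(L[:,1]>-.10)&(abs(L[:,0]-.006)<.012)
        a=np.polyfit(L[A,0],L[A,1],1); b=np.polyfit(L[B,1],L[B,0],1)
        dy=(a[0]*A.sum()*120**2-b[0]*B.sum()*90**2)/(A.sum()*120**2+B.sum()*90**2)
        my=np.percentile(L[A,1],[3,97]).mean() if it>3 else np.median(L[A,1]); mx=np.percentile(L[B,0],[3,97]).mean() if it>3 else np.median(L[B,0])
        cor=cor+R@np.array([mx-.006,my-.006]); yaw+=dy
    print('  corner',cor,'yaw',yaw,'slopes',a[0],b[0],'n',A.sum(),B.sum(),'widths',np.ptp(L[A,1]),np.ptp(L[B,0]),'long ends',L[A,0].min(),L[B,1].min())
    return cor,yaw
if __name__=='__main__':
  for n in ("scene","side"):
    p,d,c=pickle.load(open(f'{n}0.pkl','rb'))
    cor,yaw=fit(n,p,d,c)
    P=cloud(p,d,c); h=cv2.cvtColor(p,cv2.COLOR_RGB2HSV)
    # top blank
    near=np.hypot(P[...,0]-.54,P[...,1]-.02)<.17
    m=near&(h[...,0]>18)&(h[...,0]<35)&(h[...,1]>70)&(P[...,2]>.034)
    Q=P[m]; R=np.array([[np.cos(yaw),-np.sin(yaw)],[np.sin(yaw),np.cos(yaw)]]); L=(Q[:,:2]-cor)@R
    print('  top z',np.median(Q[:,2]),'local range',L.min(0),L.max(0),cv2.minAreaRect(L.astype(np.float32)))
    m=near&(h[...,0]>18)&(h[...,0]<35)&(h[...,1]>70)
    L=(P[m][:,:2]-cor)@R; print('  all range',L.min(0),L.max(0))
E
python3 tray.py
python3 - <<'E'
from h import *
# shoe/handle edges of brown block
for n in ("scene","side"):
    p,d,c=pickle.load(open(f'{n}0.pkl','rb')); P=cloud(p,d,c)
    m=np.hypot(P[...,0]-.5,P[...,1]-.24)<.07
    for lo,hi in ((.01,.04),(.044,.05),(.06,.088),(.089,.1)):
        q=P[m&(P[...,2]>lo)&(P[...,2]<hi)]; print(n,lo,len(q),np.percentile(q[:,0],[1,99]),np.percentile(q[:,1],[1,99]))
E
```

```text
scene fence top 283 z 0.04403312280851135 xy range [ 0.55051278 -0.06433702] [0.63135382 0.10006554]
  corner [6.23755954e-01 3.04036930e-04] yaw -0.8919058661483894 slopes 0.003330627135765609 0.009498154400453778 n 162 101 widths 0.014319451145008833 0.012096390066695249 long ends -0.11938502240174668 -0.09006254132855561
  top z 0.03799985937951966 local range [-0.15594684 -0.11503388] [-0.01022927 -0.01099669] ((-0.08299801498651505, -0.06285762786865234), (0.10395294427871704, 0.1454281210899353), 89.6461410522461)
  all range [-0.15594684 -0.11503388] [-0.00791998 -0.0084355 ]
side fence top 220 z 0.044255464911306885 xy range [ 0.44336233 -0.06248445] [0.62734261 0.10390136]
  corner [ 6.21626439e-01 -2.25216201e-04] yaw -0.8932814188668893 slopes -0.0006468712408014407 -0.0013770040260045907 n 110 92 widths 0.016677613695769165 0.01206818318374242 long ends -0.11698550761212874 -0.09120757423402825
  top z 0.03841242101285719 local range [-0.15671509 -0.11759906] [-0.01079049 -0.01177266] ((-0.08387300372123718, -0.06440622359514236), (0.10504036396741867, 0.1462184190750122), 89.31896209716797)
  all range [-0.16024483 -0.11941717] [-0.0080289  -0.01177266]
scene 0.01 306 [0.51181929 0.51785867] [0.19799328 0.28534993]
scene 0.044 161 [0.47690099 0.51826575] [0.19712927 0.28555012]
scene 0.06 211 [0.51383037 0.51919487] [0.21207087 0.27050504]
scene 0.089 190 [0.4941959  0.51840298] [0.21215492 0.27022662]
side 0.01 211 [0.47318321 0.51225191] [0.19463094 0.28464246]
side 0.044 163 [0.47329535 0.51251206] [0.19508093 0.28254857]
side 0.06 132 [0.49233337 0.51500711] [0.20987033 0.27429291]
side 0.089 104 [0.49295147 0.51525163] [0.21063537 0.27167596]
```

Tray yaw is −0.8925 rad with the corner at (0.6227, 0.000). The two views agree to 2 mm, and the fence tops (44 mm), stack top (38 mm) and fence lengths match the text. The handle is at (0.505, 0.241), and the shoe is shifted about 10 mm towards world −x. I'll turn and travel to above the block, then look with the wrist camera.

```bash
cat > go.py <<'E'
import sys,numpy as np
from rig import r
C=np.array([.6227,0.]);Y=-.8925
def st():
    o=r.get_obs();x,y,z,w=o['eef_rot']
    a=np.degrees(np.arctan2(1-2*(x*x+z*z),2*(x*y-z*w)))
    p=o['eef_pos'];R=np.array([[np.cos(Y),-np.sin(Y)],[np.sin(Y),np.cos(Y)]])
    return o,p,a,R
if __name__=='__main__':
    o,p,a,R=st()
    print('t %.2f'%o['t'],'p',p.round(4),'alpha %.2f'%a,'loc',((p[:2]-C)@R).round(4),'F',o['force'].round(1),'Floc',(o['force'][:2]@R).round(1),'gap %.3f'%o['finger_gap'],'j6 %.2f'%o['joints'][5])
    if len(sys.argv)>4:   # target x y z alpha(deg), first arg w(orld)/l(ocal)
        t=np.array([float(v) for v in sys.argv[2:5]]); 
        if sys.argv[1]=='l': t[:2]=C+R@t[:2]
        A=np.radians(a); d=t-p
        s=[-np.sin(A)*d[0]+np.cos(A)*d[1],np.cos(A)*d[0]+np.sin(A)*d[1],-d[2]]
        print('target',t.round(4),'shares now xyz',(np.array(s)/.25).round(4),'dist',np.linalg.norm(d).round(4), 'turn share',((a-float(sys.argv[5]))/45).round(4) if len(sys.argv)>5 else '')
E
python3 -m crank '[[0,0,0,0.15],[0,0,0,0.15],[0,0,0,0.15],[0,0,0,0.15],[0,0,0,0.15],[0,0,0,0.15],[0,0,0,0.15],[0,0,0,0.15]]' 1
python3 -m crank '[[0,0,0,0.132],[0,0,0,0.132],[0,0,0,0.132],[0,0,0,0]]'
python3 -m crank '[[-0.0736,0.0974,0,0],[-0.0736,0.0974,0,0],[-0.0736,0.0974,0,0],[-0.0736,0.0974,0,0],[-0.0736,0.0974,0,0],[-0.0736,0.0974,0,0],[-0.0736,0.0974,0,0]]'
python3 -m crank '[[-0.0736,0.0974,0,0],[-0.0736,0.0974,0,0],[-0.0736,0.0974,0,0],[-0.0736,0.0974,0,0],[-0.0736,0.0974,0,0],[-0.0736,0.0974,0,0],[-0.0736,0.0974,0,0],[0,0,0,0],[0,0,0,0]]'
python3 -m crank '[[-0.0736,0.0974,0,0],[-0.0736,0.0974,0,0],[-0.0736,0.0974,0,0],[-0.0736,0.0974,0,0],[-0.0736,0.0974,0,0],[-0.0736,0.0974,0,0],[-0.0736,0.0974,0,0],[0,0,0,0]]'
python3 go.py w .505 .241 .231 0
```

```text
t: 0.77
eef_pos: [0.1639, 0.4986, 0.231]
eef_rot: [0.592, 0.806, -0.0, 0.0]
force: [0.7, 0.7, 0.5]
finger_gap: 1.002
gripper_force: 0.0
t: 1.1
eef_pos: [0.164, 0.4986, 0.231]
eef_rot: [0.709, 0.705, -0.0, 0.0]
force: [-0.2, 0.0, 0.1]
finger_gap: 1.003
gripper_force: 0.0
t: 1.68
eef_pos: [0.3354, 0.3687, 0.2312]
eef_rot: [0.706, 0.708, -0.0, -0.0]
force: [0.2, 0.2, -0.6]
finger_gap: 1.003
gripper_force: 0.0
t: 2.35
eef_pos: [0.5082, 0.2381, 0.2305]
eef_rot: [0.707, 0.707, -0.0, 0.0]
force: [0.1, -0.5, -0.6]
finger_gap: 1.001
gripper_force: 0.0
t 2.35 p [0.5082 0.2381 0.2305] alpha 0.01 loc [-0.2572  0.0603] F [ 0.1 -0.5 -0.6] Floc [ 0.5 -0.2] gap 1.001 j6 1.86
target [0.505 0.241 0.231] shares now xyz [ 0.0115 -0.013  -0.0021] dist 0.0044 turn share 0.0002validation failed for argument at $...
```

Run:
```python
from rig import r
from h import *
c=r.get_calibration("wrist"); p,d=r.camera("wrist"); pickle.dump((p,d,c),open('wrist1.pkl','wb'))
cv2.imwrite('pics/wrist1.png',p[:,:,::-1])
print(c['world_from_camera'])
P=cloud(p,d,c); h=cv2.cvtColor(p,cv2.COLOR_RGB2HSV)
m=(h[...,0]>5)&(h[...,0]<18)&(h[...,1]>100)&(np.hypot(P[...,0]-.5,P[...,1]-.24)<.07)
for lo,hi in ((.04,.05),(.085,.1)):
    q=P[m&(P[...,2]>lo)&(P[...,2]<hi)]
    if len(q)>20: print(lo,len(q),np.median(q[:,2]),np.percentile(q[:,0],[1,99]),np.percentile(q[:,1],[1,99]),cv2.minAreaRect(q[:,:2].astype(np.float32)))
```

```text
[[ 9.99999534e-01  2.12791558e-04  9.41140623e-04  5.08656492e-01]
 [ 4.89233314e-04 -9.52523483e-01 -3.04464735e-01  3.16536394e-01]
 [ 8.31671019e-04  3.04465054e-01 -9.52523144e-01  3.72250147e-01]
 [ 0.00000000e+00  0.00000000e+00  0.00000000e+00  1.00000000e+00]]
0.04 1311 0.04415585383432191 [0.47533941 0.51245456] [0.19758565 0.28667423] ((0.49482133984565735, 0.24196508526802063), (0.039492830634117126, 0.08975938707590103), 0.22086012363433838)
0.085 1674 0.09112047765973649 [0.49491534 0.51567605] [0.2125942  0.27177133] ((0.5053558945655823, 0.24191880226135254), (0.06035078316926956, 0.021316148340702057), 89.46195983886719)
```

View pics/wrist1.png

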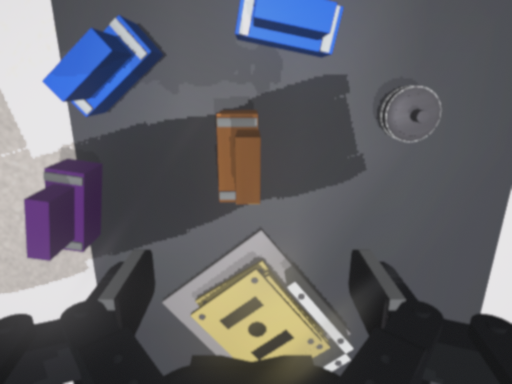

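The wrist picture shows the wooden block at (240,157), with its handle at (0.5053, 0.2419), top 91 mm, and the shoe shifted 10.5 mm towards world −x. The motor is at (410,113) and the tray at (260,320). I'll descend onto the handle and grip it.

```bash
python3 -m crank '[[0.0152,-0.0116,0.09,0],[0,0,0.09,0],[0,0,0.09,0],[0,0,0.09,0],[0,0,0.09,0],[0,0,0.09,0],[0,0,0.09,0],[0,0,0.09,0]]' 1 
python3 -m crank '[[0,0,0,0],[0,0,0,0]]'; python3 go.py w .5053 .2419 .0505 0
```

```text
t: 3.07
eef_pos: [0.5011, 0.2453, 0.0504]
eef_rot: [0.706, 0.708, -0.0, -0.0]
force: [1.2, -0.1, 0.3]
finger_gap: 0.999
gripper_force: 0.0
t: 3.23
eef_pos: [0.5008, 0.2449, 0.0511]
eef_rot: [0.706, 0.708, -0.001, -0.001]
force: [0.7, -0.4, -0.0]
finger_gap: 0.996
gripper_force: 0.0
t 3.23 p [0.5008 0.2449 0.0511] alpha 0.10 loc [-0.2672  0.0588] F [ 0.7 -0.4 -0. ] Floc [0.8 0.3] gap 0.996 j6 1.88
target [0.5053 0.2419 0.0505] shares now xyz [-0.0122  0.0178  0.0024] dist 0.0054 turn share 0.0023
```

```bash
python3 -m crank '[[-0.006,0.009,0,0],[-0.006,0.009,0,0],[0,0,0,0],[0,0,0,0]]'; python3 go.py w .5053 .2419 .0505 0; python3 -m crank '[[0,0,0,0],[0,0,0,0],[0,0,0,0],[0,0,0,0],[0,0,0,0],[0,0,0,0],[0,0,0,0],[0,0,0,0]]' 0; python3 -m crank '[[0,0,0,0],[0,0,0,0],[0,0,0,0],[0,0,0,0]]'; python3 go.py
```

```text
t: 3.57
eef_pos: [0.5071, 0.2418, 0.0522]
eef_rot: [0.707, 0.707, 0.001, 0.0]
force: [0.1, 0.2, -0.7]
finger_gap: 0.997
gripper_force: 0.0
t 3.57 p [0.5071 0.2418 0.0522] alpha -0.03 loc [-0.2608  0.0617] F [ 0.1  0.2 -0.7] Floc [-0.1  0.2] gap 0.997 j6 1.87
target [0.5053 0.2419 0.0505] shares now xyz [ 0.0005 -0.0071  0.0066] dist 0.0024 turn share -0.0006
t: 4.23
eef_pos: [0.5065, 0.2417, 0.0513]
eef_rot: [0.707, 0.707, 0.0, 0.0]
force: [-0.6, -0.9, 1.3]
finger_gap: 0.255
gripper_force: 61.5
t: 4.57
eef_pos: [0.5065, 0.2417, 0.0513]
eef_rot: [0.707, 0.707, 0.0, 0.0]
force: [0.1, 0.1, 1.8]
finger_gap: 0.248
gripper_force: 61.6
t 4.57 p [0.5065 0.2417 0.0513] alpha -0.03 loc [-0.2612  0.0612] F [0.1 0.1 1.8] Floc [-0.1  0.1] gap 0.248 j6 1.87
```

Gripped: the gap of 0.248 is about 21 mm, which fits the handle. Lifting, turning by +128.9°, and moving to the stack's −x side.

```bash
python3 -m crank '[[0,0,-0.04,0],[0,0,-0.09,0],[0,0,-0.09,0],[0,0,-0.09,0],[0,0,-0.09,0],[0,0,0,0]]' 0
python3 -m crank '[[0,0,0,-0.15],[0,0,0,-0.15],[0,0,0,-0.15],[0,0,0,-0.15],[0,0,0,-0.15],[0,0,0,-0.15],[0,0,0,-0.15],[0,0,0,-0.15]]'
python3 -m crank '[[0,0,0,-0.15],[0,0,0,-0.15],[0,0,0,-0.15],[0,0,0,-0.15],[0,0,0,-0.15],[0,0,0,-0.15],[0,0,0,-0.15],[0,0,0,-0.15]]'
python3 -m crank '[[0,0,0,-0.15],[0,0,0,-0.15],[0,0,0,-0.164],[0,0,0,0],[0,0,0,0],[0,0,0,0]]'
python3 go.py l -.2085 -.057 .1513 128.86
```

```text
t: 5.07
eef_pos: [0.5079, 0.2423, 0.1558]
eef_rot: [0.707, 0.707, 0.002, 0.001]
force: [1.5, 0.5, -1.9]
finger_gap: 0.249
gripper_force: 61.6
t: 5.73
eef_pos: [0.5061, 0.2416, 0.1511]
eef_rot: [0.306, 0.952, -0.0, -0.0]
force: [-0.9, 1.0, -0.9]
finger_gap: 0.25
gripper_force: 61.3
t: 6.4
eef_pos: [0.5061, 0.2417, 0.1511]
eef_rot: [-0.159, 0.987, -0.0, -0.0]
force: [-0.6, 0.4, -1.9]
finger_gap: 0.252
gripper_force: 61.3
t: 6.9
eef_pos: [0.5063, 0.2417, 0.1512]
eef_rot: [-0.329, 0.944, 0.0, -0.0]
force: [-0.1, 0.9, -1.0]
finger_gap: 0.25
gripper_force: 61.3
t 6.90 p [0.5063 0.2417 0.1512] alpha 128.39 loc [-0.2613  0.061 ] F [-0.1  0.9 -1. ] Floc [-0.7  0.5] gap 0.250 j6 -0.37
target [0.4475 0.1266 0.1513] shares now xyz [ 4.703e-01 -2.149e-01 -4.000e-04] dist 0.1293 turn share -0.0105
```

```bash
python3 -m crank '[[0.094,-0.043,0,-0.0105],[0.094,-0.043,0,0],[0.094,-0.043,0,0],[0.094,-0.043,0,0],[0.094,-0.043,0,0],[0,0,0,0],[0,0,0,0],[0,0,0,0]]'
python3 go.py l -.2085 -.057 .0613 128.86
python3 -m crank '[[0,0,0.08,0],[0,0,0.08,0],[0,0,0.08,0],[0,0,0.08,0],[0,0,0.04,0],[0,0,0,0],[0,0,0,0],[0,0,0,0]]'
python3 go.py l -.2085 -.057 .0613 128.86
```

```text
t: 7.57
eef_pos: [0.4493, 0.1262, 0.1515]
eef_rot: [-0.334, 0.943, 0.0, 0.0]
force: [0.0, 0.9, -1.3]
finger_gap: 0.247
gripper_force: 61.2
t 7.57 p [0.4493 0.1262 0.1515] alpha 128.98 loc [-0.207  -0.0558] F [ 0.   0.9 -1.3] Floc [-0.7  0.6] gap 0.247 j6 -0.58
target [0.4475 0.1266 0.0613] shares now xyz [0.0048 0.0058 0.3607] dist 0.0902 turn share 0.0026
t: 8.23
eef_pos: [0.4493, 0.1266, 0.0612]
eef_rot: [-0.335, 0.942, 0.0, 0.0]
force: [-0.7, 0.1, -1.5]
finger_gap: 0.25
gripper_force: 61.5
t 8.23 p [0.4493 0.1266 0.0612] alpha 129.11 loc [-0.2074 -0.0555] F [-0.7  0.1 -1.5] Floc [-0.5 -0.4] gap 0.250 j6 -0.58
target [0.4475 0.1266 0.0613] shares now xyz [ 0.0059  0.0045 -0.0003] dist 0.0019 turn share 0.0056
```

```bash
for i in 1; do python3 -m crank '[[0,-0.012,0,0.005],[0,-0.012,0,0],[0,-0.012,0,0],[0,-0.012,0,0],[0,-0.012,0,0],[0,-0.012,0,0]]' >/dev/null; python3 go.py; python3 -m crank '[[0,-0.008,0,0],[0,-0.008,0,0],[0,-0.008,0,0],[0,-0.008,0,0],[0,-0.008,0,0]]'>/dev/null; python3 go.py; done
```

```text
t 8.73 p [0.4604 0.1117 0.0613] alpha 128.86 loc [-0.1888 -0.0563] F [-2.5  1.2 -2.1] Floc [-2.5 -1.2] gap 0.251 j6 -0.61
t 9.15 p [0.4666 0.1042 0.0612] alpha 128.89 loc [-0.1791 -0.0562] F [-2.3  2.4 -1.7] Floc [-3.3 -0.2] gap 0.251 j6 -0.63
```

```bash
python3 -m crank '[[0,-0.006,0,0],[0,-0.006,0,0],[0,-0.006,0,0],[0,-0.006,0,0]]' >/dev/null; python3 go.py; python3 -m crank '[[0,-0.006,0,0],[0,-0.006,0,0],[0,-0.006,0,0],[0,-0.006,0,0]]'>/dev/null; python3 go.py;python3 -m crank '[[0,-0.004,0,0],[0,-0.004,0,0],[0,-0.004,0,0]]'>/dev/null; python3 go.py
```

```text
t 9.48 p [0.4702 0.0996 0.0612] alpha 128.90 loc [-0.1733 -0.0562] F [-3.1  4.  -2.2] Floc [-5.1  0.1] gap 0.247 j6 -0.64
t 9.82 p [0.4741 0.0948 0.0612] alpha 128.88 loc [-0.167  -0.0562] F [-2.6  3.4 -2.5] Floc [-4.3  0.1] gap 0.247 j6 -0.65
t 10.07 p [0.476  0.0925 0.0613] alpha 128.88 loc [-0.164  -0.0562] F [-2.5  4.5 -2.5] Floc [-5.1  0.9] gap 0.252 j6 -0.66
```

```bash
python3 -m crank '[[0,-0.004,0,0],[0,-0.004,0,0]]' >/dev/null; python3 go.py; python3 -m crank '[[0,-0.002,0,0],[0,0,0,0]]'>/dev/null; python3 go.py;python3 -m crank '[[0,-0.002,0,0],[0,0,0,0]]'>/dev/null; python3 go.py
```

```text
t 10.23 p [0.4768 0.0913 0.0612] alpha 128.89 loc [-0.1627 -0.0563] F [-6.3 10.3  2.5] Floc [-12.    1.6] gap 0.250 j6 -0.66
t 10.40 p [0.4768 0.0913 0.0612] alpha 128.91 loc [-0.1626 -0.0563] F [-6.   9.4  1. ] Floc [-11.1   1.2] gap 0.251 j6 -0.66
t 10.57 p [0.4769 0.0911 0.0612] alpha 128.92 loc [-0.1624 -0.0563] F [-6.7  9.4  2.9] Floc [-11.5   0.7] gap 0.251 j6 -0.66
```

The force jumped to 12 N and motion stopped at local x −162.5 (predicted −160.5), so the fence is reached. I'll press a little more, back off, and go round to the −y side.

```bash
python3 -m crank '[[0,-0.002,0,0],[0,0,0,0]]' >/dev/null; python3 go.py; python3 -m crank '[[0,-0.002,0,0],[0,0,0,0]]'>/dev/null; python3 go.py; python3 -m crank '[[0,0.01,0,0],[0,0.02,0,0],[0,0.04,0,0],[0,0.05,-0.05,0],[0,0,-0.08,0],[0,0,-0.08,0],[0,0,-0.08,0],[0,0,0,0]]'>/dev/null; python3 go.py l -.065 -.175 .14 218.86
```

```text
t 10.73 p [0.477  0.0909 0.0612] alpha 128.93 loc [-0.1622 -0.0564] F [-8.5 11.1  2.8] Floc [-14.    0.4] gap 0.252 j6 -0.66
t 10.90 p [0.4771 0.0907 0.0611] alpha 128.94 loc [-0.162  -0.0564] F [-8.6 12.6  2.4] Floc [-15.2   1.2] gap 0.253 j6 -0.66
t 11.57 p [0.4611 0.1132 0.1371] alpha 128.90 loc [-0.1895 -0.0547] F [ 0.7 -0.3 -1.7] Floc [0.7 0.3] gap 0.252 j6 -0.61
target [ 0.4457 -0.0592  0.14  ] shares now xyz [ 0.4813 -0.4979 -0.0118] dist 0.1732 turn share -1.9992
```

```bash
python3 -m crank '[[0.07,-0.073,0,0],[0.07,-0.073,0,0],[0.07,-0.073,0,0],[0.07,-0.073,0,0],[0.07,-0.073,0,0],[0.07,-0.073,0,0],[0.06,-0.06,0,0],[0,0,0,0]]'>/dev/null
python3 -m crank '[[0,0,0,-0.143],[0,0,0,-0.143],[0,0,0,-0.143],[0,0,0,-0.143],[0,0,0,-0.143],[0,0,0,-0.143],[0,0,0,-0.143],[0,0,0,0]]'>/dev/null
python3 -m crank '[[0,0,0,-0.143],[0,0,0,-0.143],[0,0,0,-0.143],[0,0,0,-0.143],[0,0,0,-0.143],[0,0,0,-0.143],[0,0,0,-0.143],[0,0,0,0]]'>/dev/null
python3 -m crank '[[0,0,0,0],[0,0,0,0]]'>/dev/null
python3 go.py l -.065 -.175 .0613 -141.14
python3 - <<'E'
from rig import r
from tray import *
for n in ("scene","side"):
    p,d=r.camera(n); c=r.get_calibration(n); pickle.dump((p,d,c),open(f'{n}2.pkl','wb'))
    P=cloud(p,d,c);h=cv2.cvtColor(p,cv2.COLOR_RGB2HSV)
    R=np.array([[np.cos(-.8925),-np.sin(-.8925)],[np.sin(-.8925),np.cos(-.8925)]])
    L=(P[...,:2]-np.array([.6227,0]))@R
    m=(h[...,0]>18)&(h[...,0]<35)&(h[...,1]>70)&(P[...,2]>.008)&(P[...,2]<.042)&(abs(L).max(-1)<.18)
    for k in range(5):
        q=L[m&(P[...,2]>.009+.006*k)&(P[...,2]<.013+.006*k+(.002 if k==4 else 0))]
        if len(q)>5: print(n,k,len(q),np.percentile(q,[1,99],axis=0).round(4).tolist())
E
```

```text
t 13.73 p [ 0.4443 -0.0593  0.1336] alpha -141.33 loc [-0.0658 -0.1761] F [ 0.2  0.4 -2. ] Floc [-0.2  0.4] gap 0.250 j6 -2.56
target [ 0.4457 -0.0592  0.0613] shares now xyz [ 0.0032 -0.0044  0.2893] dist 0.0723 turn share -0.0043
scene 3 8 [[-0.1276, -0.099], [-0.002, -0.0071]]
scene 4 953 [[-0.1292, -0.1107], [-0.0027, -0.0102]]
side 0 60 [[-0.1273, -0.1165], [-0.0007, -0.0931]]
side 1 48 [[-0.1243, -0.1174], [-0.0019, -0.0975]]
side 2 31 [[-0.0469, -0.1141], [-0.0016, -0.0943]]
side 3 10 [[-0.0421, -0.1086], [-0.001, -0.0936]]
side 4 377 [[-0.0951, -0.1122], [-0.0031, -0.0111]]
```

All blanks are within about 2 mm of the x fence. Now the y push.

```bash
python3 -m crank '[[0.0,0,0.08,-0.0043],[0,0,0.08,0],[0,0,0.08,0],[0,0,0.049,0],[0,0,0,0],[0,0,0,0]]'>/dev/null; python3 go.py l -.065 -.175 .0613 -141.14
python3 -m crank '[[0,-0.012,0,0],[0,-0.012,0,0],[0,-0.012,0,0],[0,-0.012,0,0],[0,-0.012,0,0]]' >/dev/null; python3 go.py;python3 -m crank '[[0,-0.008,0,0],[0,-0.008,0,0],[0,-0.008,0,0],[0,-0.008,0,0],[0,-0.008,0,0]]' >/dev/null; python3 go.py
```

```text
t 14.33 p [ 0.4441 -0.0594  0.0613] alpha -140.95 loc [-0.0658 -0.1763] F [-0.5 -0.2 -1.2] Floc [-0.2 -0.5] gap 0.249 j6 -2.57
target [ 0.4457 -0.0592  0.0613] shares now xyz [ 0.0032 -0.0052 -0.0002] dist 0.0015 turn share 0.0042
t 14.75 p [ 0.4564 -0.0497  0.0617] alpha -140.84 loc [-0.0656 -0.1607] F [-0.6 -0.3 -1.6] Floc [-0.2 -0.7] gap 0.248 j6 -2.54
t 15.17 p [ 0.4639 -0.0436  0.0615] alpha -140.84 loc [-0.0657 -0.151 ] F [ 0.1  0.1 -2.1] Floc [0.  0.2] gap 0.248 j6 -2.52
```

```bash
python3 -m crank '[[0,-0.006,0,0.006],[0,-0.006,0,0],[0,-0.006,0,0],[0,-0.006,0,0]]' >/dev/null; python3 go.py; python3 -m crank '[[0,-0.006,0,0],[0,-0.006,0,0],[0,-0.006,0,0],[0,-0.006,0,0]]'>/dev/null; python3 go.py;python3 -m crank '[[0,-0.004,0,0],[0,-0.004,0,0],[0,-0.004,0,0]]'>/dev/null; python3 go.py
```

```text
t 15.50 p [ 0.4679 -0.0398  0.0614] alpha -141.10 loc [-0.0661 -0.1455] F [-4.1 -1.3 -0.4] Floc [-1.6 -4. ] gap 0.253 j6 -2.51
t 15.83 p [ 0.473  -0.036   0.0614] alpha -141.10 loc [-0.0659 -0.1392] F [-4.9 -1.2 -2.6] Floc [-2.1 -4.5] gap 0.250 j6 -2.50
t 16.08 p [ 0.4753 -0.0343  0.0614] alpha -141.11 loc [-0.0658 -0.1362] F [-4.3 -1.7 -2.8] Floc [-1.3 -4.4] gap 0.252 j6 -2.49
```

```bash
python3 -m crank '[[0,-0.004,0,0],[0,-0.004,0,0]]' >/dev/null; python3 go.py; python3 -m crank '[[0,-0.003,0,0],[0,0,0,0]]'>/dev/null; python3 go.py;python3 -m crank '[[0,-0.003,0,0],[0,0,0,0]]'>/dev/null; python3 go.py
```

```text
t 16.25 p [ 0.477  -0.0331  0.0615] alpha -141.12 loc [-0.0656 -0.1343] F [-4.6 -3.3 -2.8] Floc [-0.3 -5.6] gap 0.250 j6 -2.49
t 16.42 p [ 0.4777 -0.0327  0.0615] alpha -141.12 loc [-0.0656 -0.1334] F [-3.5 -3.9 -3.1] Floc [ 0.9 -5.2] gap 0.249 j6 -2.49
t 16.58 p [ 0.4782 -0.0323  0.0615] alpha -141.12 loc [-0.0655 -0.1328] F [-3.7 -4.  -2.6] Floc [ 0.8 -5.4] gap 0.250 j6 -2.49
```

```bash
for i in 1; do python3 -m crank '[[0,-0.003,0,0],[0,0,0,0]]' >/dev/null; python3 go.py; python3 -m crank '[[0,-0.003,0,0],[0,0,0,0]]'>/dev/null; python3 go.py;python3 -m crank '[[0,-0.003,0,0],[0,0,0,0]]'>/dev/null; python3 go.py; python3 -m crank '[[0,-0.003,0,0],[0,0,0,0]]'>/dev/null; python3 go.py; done
```

```text
t 16.75 p [ 0.4787 -0.032   0.0615] alpha -141.13 loc [-0.0655 -0.1322] F [-4.7 -5.3 -1.9] Floc [ 1.2 -7. ] gap 0.251 j6 -2.49
t 16.92 p [ 0.4792 -0.0316  0.0615] alpha -141.13 loc [-0.0655 -0.1315] F [-4.5 -4.6 -0.7] Floc [ 0.8 -6.4] gap 0.252 j6 -2.48
t 17.08 p [ 0.4794 -0.0313  0.0616] alpha -141.15 loc [-0.0655 -0.1312] F [-8.2 -7.4  1.3] Floc [  0.6 -11. ] gap 0.251 j6 -2.48
t 17.25 p [ 0.4795 -0.0311  0.0615] alpha -141.16 loc [-0.0656 -0.131 ] F [-11.   -9.4   3.3] Floc [  0.4 -14.5] gap 0.251 j6 -2.48
```

Home on y at 14.5 N and local y −131 (predicted −130.5). I'll press once more, back off, lift, and check with a picture.

```bash
python3 -m crank '[[0,-0.001,0,0],[0,0,0,0]]'>/dev/null; python3 go.py; python3 -m crank '[[0,0.01,0,0],[0,0.02,0,0],[0,0.05,0,0],[0,0.06,-0.05,0],[0,0.06,-0.08,0],[0,0,-0.08,0],[0,0,-0.08,0],[0,0,0,0]]'>/dev/null; python3 go.py l -.195 -.05 .14 128.86
cat > chk.py <<'E'
from rig import r
from tray import *
import sys
for n in ("scene","side"):
    p,d=r.camera(n); c=r.get_calibration(n); pickle.dump((p,d,c),open(f'{n}{sys.argv[1]}.pkl','wb'))
    P=cloud(p,d,c);h=cv2.cvtColor(p,cv2.COLOR_RGB2HSV)
    cor,yaw=fit(n,p,d,c,-.8925,(.6227,0))
    R=np.array([[np.cos(yaw),-np.sin(yaw)],[np.sin(yaw),np.cos(yaw)]])
    L=(P[...,:2]-cor)@R
    m=(h[...,0]>18)&(h[...,0]<35)&(h[...,1]>70)&(P[...,2]>.008)&(P[...,2]<.042)&(abs(L).max(-1)<.18)
    for k in range(5):
        q=L[m&(P[...,2]>.009+.006*k)&(P[...,2]<.013+.006*k+(.002 if k==4 else 0))]
        if len(q)>5: print(n,k,len(q),np.percentile(q,[1,99],axis=0).round(4).tolist())
im=[]
for n,(x0,y0) in (("scene",(210,150)),("side",(200,140))):
    p=pickle.load(open(f'{n}{sys.argv[1]}.pkl','rb'))[0]
    im.append(cv2.resize(p[y0:y0+95,x0:x0+125],None,fx=3,fy=3,interpolation=cv2.INTER_CUBIC))
cv2.imwrite(f'pics/chk{sys.argv[1]}.png',np.hstack(im)[:,:,::-1])
E
python3 chk.py 3
```

```text
t 17.42 p [ 0.4795 -0.0311  0.0615] alpha -141.17 loc [-0.0656 -0.131 ] F [-12.1 -10.6   4.3] Floc [  0.6 -16.1] gap 0.249 j6 -2.48
t 18.08 p [ 0.4429 -0.0624  0.1372] alpha -141.14 loc [-0.0642 -0.1791] F [ 1.6 -0.4 -1.8] Floc [1.3 1. ] gap 0.246 j6 -2.57
target [0.4614 0.1205 0.14  ] shares now xyz [-0.5231 -0.5165 -0.0111] dist 0.1838 turn share -5.9999
scene fence top 268 z 0.04403657976940162 xy range [ 0.55163244 -0.0636581 ] [0.63145394 0.09937141]
  corner [ 6.23731249e-01 -1.69794629e-04] yaw -0.8992778407411259 slopes 0.001220543651401371 0.003277202238046476 n 151 100 widths 0.015402140683297823 0.0120726230990278 long ends -0.12004481618488778 -0.08890268327912686
scene 4 836 [[-0.1306, -0.0995], [-0.0036, -0.0061]]
side fence top 239 z 0.04434335627424568 xy range [ 0.550718   -0.06266586] [0.62875028 0.09601112]
  corner [ 0.62163209 -0.00080938] yaw -0.9015156987931047 slopes -0.0020020721735618256 -0.00488454103589623 n 129 94 widths 0.017961020812531186 0.012842515395794276 long ends -0.11852081789952915 -0.08889845086309033
side 0 30 [[-0.0509, -0.101], [-0.0006, -0.0855]]
side 1 26 [[-0.0475, -0.0999], [-0.0022, -0.0874]]
side 2 31 [[-0.0474, -0.1011], [-0.0016, -0.0899]]
side 3 24 [[-0.0445, -0.0996], [-0.0018, -0.0904]]
side 4 416 [[-0.0987, -0.1001], [-0.0035, 0.0006]]
```

View pics/chk3.png

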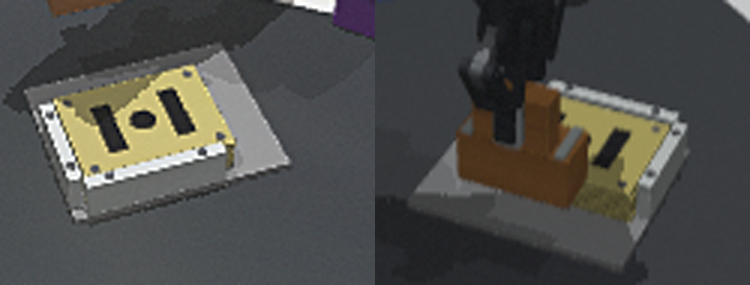

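Both views show the stack flush: scene at (145,120), side at (620,150). A second, lighter tap on each side will make sure of it. x first:

```bash
python3 -m crank '[[-0.075,-0.075,0,0],[-0.075,-0.075,0,0],[-0.075,-0.075,0,0],[-0.075,-0.075,0,0],[-0.075,-0.075,0,0],[-0.075,-0.075,0,0],[-0.073,-0.067,0,0],[0,0,0,0]]'>/dev/null
python3 -m crank '[[0,0,0,0.143],[0,0,0,0.143],[0,0,0,0.143],[0,0,0,0.143],[0,0,0,0.143],[0,0,0,0.143],[0,0,0,0.143],[0,0,0,0]]'>/dev/null
python3 -m crank '[[0,0,0,0.143],[0,0,0,0.143],[0,0,0,0.143],[0,0,0,0.143],[0,0,0,0.143],[0,0,0,0.143],[0,0,0,0.147],[0,0,0,0]]'>/dev/null
python3 -m crank '[[0,0,0,0],[0,0,0,0]]'>/dev/null
python3 go.py l -.195 -.05 .0613 128.64
```

```text
t 20.35 p [0.4601 0.1214 0.1336] alpha 128.94 loc [-0.1966 -0.0505] F [ 0.3  0.4 -2.5] Floc [-0.1  0.4] gap 0.250 j6 -0.59
target [0.4614 0.1205 0.0613] shares now xyz [-0.0018 -0.0063  0.2894] dist 0.0724 turn share 0.0066
```

```bash
python3 -m crank '[[0,0,0.08,0.006],[0,0,0.08,0],[0,0,0.08,0],[0,0,0.049,0],[0,0,0,0],[0,0,0,0]]'>/dev/null; python3 go.py
python3 -m crank '[[0,-0.02,0,0],[0,-0.02,0,0],[0,-0.02,0,0],[0,-0.02,0,0],[0,-0.016,0,0],[0,-0.012,0,0],[0,-0.008,0,0],[0,0,0,0]]' >/dev/null; python3 go.py;python3 -m crank '[[0,-0.004,0,0],[0,-0.004,0,0]]' >/dev/null; python3 go.py; python3 -m crank '[[0,-0.004,0,0],[0,0,0,0]]'>/dev/null; python3 go.py
```

```text
t 20.85 p [0.4599 0.1214 0.0613] alpha 128.55 loc [-0.1967 -0.0505] F [ 0.1 -0.1 -1.9] Floc [ 0.1 -0. ] gap 0.250 j6 -0.59
t 21.52 p [0.4785 0.0984 0.0618] alpha 128.33 loc [-0.1671 -0.0505] F [ 0.3  0.3 -2. ] Floc [-0.   0.4] gap 0.251 j6 -0.63
t 21.68 p [0.4794 0.0973 0.0618] alpha 128.37 loc [-0.1657 -0.0505] F [ 0.1 -0.2 -2.7] Floc [ 0.2 -0. ] gap 0.247 j6 -0.64
t 21.85 p [0.4802 0.0964 0.0618] alpha 128.36 loc [-0.1645 -0.0504] F [-0.   0.8 -1.7] Floc [-0.6  0.5] gap 0.254 j6 -0.64
```

```bash
python3 -m crank '[[0,-0.004,0,-0.006],[0,-0.002,0,0]]' >/dev/null; python3 go.py; for i in 1; do python3 -m crank '[[0,-0.003,0,0],[0,0,0,0]]'>/dev/null; python3 go.py; python3 -m crank '[[0,-0.003,0,0],[0,0,0,0]]'>/dev/null; python3 go.py; python3 -m crank '[[0,-0.003,0,0],[0,0,0,0]]'>/dev/null; python3 go.py; done
```

```text
t 22.02 p [0.4811 0.0953 0.0618] alpha 128.66 loc [-0.1631 -0.0505] F [ 0.2  1.3 -2.5] Floc [-0.9  0.9] gap 0.250 j6 -0.65
t 22.18 p [0.4815 0.0947 0.0617] alpha 128.62 loc [-0.1623 -0.0506] F [-0.7  0.9 -2.1] Floc [-1.1  0.1] gap 0.250 j6 -0.65
t 22.35 p [0.4818 0.0941 0.0617] alpha 128.63 loc [-0.1617 -0.0506] F [-1.5  1.8 -1.5] Floc [-2.3 -0.1] gap 0.252 j6 -0.65
t 22.52 p [0.4822 0.0936 0.0617] alpha 128.63 loc [-0.161  -0.0506] F [-1.4  2.5 -0.7] Floc [-2.8  0.5] gap 0.254 j6 -0.65
```

```bash
python3 -m crank '[[0,-0.002,0,0],[0,0,0,0]]' >/dev/null; python3 go.py; for i in 1; do python3 -m crank '[[0,-0.002,0,0],[0,0,0,0]]'>/dev/null; python3 go.py; python3 -m crank '[[0,-0.002,0,0],[0,0,0,0]]'>/dev/null; python3 go.py; python3 -m crank '[[0,-0.002,0,0],[0,0,0,0]]'>/dev/null; python3 go.py; done
```

```text
t 22.68 p [0.4824 0.0933 0.0617] alpha 128.63 loc [-0.1607 -0.0507] F [-2.8  5.1  1. ] Floc [-5.8  1. ] gap 0.248 j6 -0.65
t 22.85 p [0.4825 0.0932 0.0617] alpha 128.65 loc [-0.1605 -0.0507] F [-4.3  5.3  0.9] Floc [-6.9  0. ] gap 0.249 j6 -0.65
t 23.02 p [0.4826 0.093  0.0616] alpha 128.65 loc [-0.1604 -0.0507] F [-5.7  7.2  1.6] Floc [-9.2  0.1] gap 0.249 j6 -0.65
t 23.18 p [0.4826 0.093  0.0616] alpha 128.67 loc [-0.1603 -0.0508] F [-5.8  9.1  1.8] Floc [-10.7   1.2] gap 0.249 j6 -0.65
```

```bash
python3 -m crank '[[0,-0.003,0,0],[0,0,0,0]]' >/dev/null; python3 go.py; python3 -m crank '[[0,0,0,0.01],[0,0,0,0]]'>/dev/null; python3 go.py; python3 -m crank '[[0,0,0,-0.02],[0,0,0,0]]'>/dev/null; python3 go.py; python3 -m crank '[[0,-0.002,0,0.01],[0,0,0,0],[0,0,0,0]]'>/dev/null; python3 go.py
```

```text
t 23.35 p [0.4826 0.0928 0.0615] alpha 128.68 loc [-0.1602 -0.0508] F [-7.2 13.1  3.8] Floc [-14.8   2.6] gap 0.249 j6 -0.65
t 23.52 p [0.4827 0.0929 0.0615] alpha 128.24 loc [-0.1601 -0.0507] F [-7.1 13.2  1.7] Floc [-14.7   2.8] gap 0.252 j6 -0.65
t 23.68 p [0.4825 0.0928 0.0614] alpha 129.15 loc [-0.1602 -0.051 ] F [-8.8 12.2  2.1] Floc [-15.    0.8] gap 0.248 j6 -0.66
t 23.93 p [0.4826 0.0927 0.0614] alpha 128.68 loc [-0.1601 -0.0509] F [-9.  15.1  4.4] Floc [-17.4   2.5] gap 0.252 j6 -0.65
```

Firm at 17 N with the block at local x −160, the predicted value. I'll back off and go round for the second y tap.

```bash
python3 -m crank '[[0,0.01,0,0],[0,0.02,0,0],[0,0.04,0,0],[0,0.05,-0.05,0],[0,0,-0.08,0],[0,0,-0.08,0],[0,0,-0.08,0],[0,0,0,0]]'>/dev/null; python3 go.py l -.065 -.17 .14 -141.36
python3 -m crank '[[0.07,-0.073,0,0],[0.07,-0.073,0,0],[0.07,-0.073,0,0],[0.07,-0.073,0,0],[0.07,-0.073,0,0],[0.07,-0.073,0,0],[0.06,-0.06,0,0],[0,0,0,0]]'>/dev/null
python3 -m crank '[[0,0,0,-0.143],[0,0,0,-0.143],[0,0,0,-0.143],[0,0,0,-0.143],[0,0,0,-0.143],[0,0,0,-0.143],[0,0,0,-0.143],[0,0,0,0]]'>/dev/null
python3 -m crank '[[0,0,0,-0.143],[0,0,0,-0.143],[0,0,0,-0.143],[0,0,0,-0.143],[0,0,0,-0.143],[0,0,0,-0.143],[0,0,0,-0.143],[0,0,0,0]]'>/dev/null
python3 -m crank '[[0,0,0,0],[0,0,0,0]]'>/dev/null
python3 go.py l -.065 -.165 .0613 -141.36; python3 chk.py 4
```

```text
t 24.60 p [0.4671 0.1149 0.1375] alpha 128.64 loc [-0.1871 -0.0491] F [ 0.  -0.3 -1.9] Floc [ 0.3 -0.2] gap 0.246 j6 -0.60
target [ 0.4495 -0.0561  0.14  ] shares now xyz [ 0.4819 -0.4902 -0.0101] dist 0.1719 turn share 6.0
t 26.77 p [ 0.4496 -0.0576  0.1341] alpha -141.59 loc [-0.0638 -0.1709] F [-0.7 -0.1 -2. ] Floc [-0.4 -0.6] gap 0.248 j6 -2.55
target [ 0.4534 -0.0529  0.0613] shares now xyz [-0.0051 -0.0235  0.2912] dist 0.073 turn share -0.0051
scene fence top 274 z 0.04397569004791646 xy range [ 0.55078677 -0.06408093] [0.63073621 0.09951159]
  corner [0.62401838 0.00069117] yaw -0.8927777449721281 slopes 0.00032669920085124656 0.0008299391630837633 n 150 105 widths 0.014441840687577718 0.012714853234423399 long ends -0.11953346964644851 -0.08994527788280847
scene 4 839 [[-0.1279, -0.1001], [-0.0027, -0.0066]]
side fence top 228 z 0.044040825657122584 xy range [ 0.55299503 -0.06387943] [0.63087944 0.09436725]
  corner [ 6.21935442e-01 -6.11198839e-04] yaw -0.9016664680954841 slopes -0.0007635378725534747 -0.0015790798227824155 n 114 98 widths 0.016588032121919255 0.01249115466533662 long ends -0.11248672647915349 -0.09010088170168837
side 0 26 [[-0.1217, -0.1016], [0.0, -0.0915]]
side 1 23 [[-0.0462, -0.1017], [-0.0008, -0.0958]]
side 2 23 [[-0.0438, -0.1016], [-0.0011, -0.0977]]
side 3 23 [[-0.0413, -0.1032], [-0.0005, -0.0937]]
side 4 370 [[-0.0909, -0.0997], [-0.0016, 0.0011]]
```

```bash
python3 -m crank '[[0,0,0.08,-0.005],[0,0,0.08,0],[0,0,0.08,0],[0,0,0.049,0],[0,0,0,0],[0,0,0,0]]'>/dev/null; python3 go.py
python3 -m crank '[[0,-0.02,0,0],[0,-0.02,0,0],[0,-0.02,0,0],[0,-0.02,0,0],[0,-0.02,0,0],[0,-0.016,0,0],[0,-0.012,0,0],[0,0,0,0]]' >/dev/null; python3 go.py;python3 -m crank '[[0,-0.006,0,0],[0,-0.006,0,0]]' >/dev/null; python3 go.py; python3 -m crank '[[0,-0.004,0,0],[0,0,0,0]]'>/dev/null; python3 go.py
```

```text
t 27.37 p [ 0.4495 -0.0577  0.062 ] alpha -141.15 loc [-0.0637 -0.1711] F [ 0.1 -0.7 -1.7] Floc [ 0.6 -0.4] gap 0.252 j6 -2.56
t 28.03 p [ 0.4751 -0.0373  0.062 ] alpha -141.03 loc [-0.0636 -0.1383] F [-0.6 -0.7 -2.9] Floc [ 0.2 -0.9] gap 0.253 j6 -2.50
t 28.20 p [ 0.4769 -0.0358  0.062 ] alpha -141.07 loc [-0.0637 -0.136 ] F [-0.1  0.6 -1.6] Floc [-0.6  0.3] gap 0.248 j6 -2.50
t 28.37 p [ 0.4778 -0.0351  0.0621] alpha -141.06 loc [-0.0635 -0.1348] F [-1.5  1.  -1.6] Floc [-1.7 -0.5] gap 0.246 j6 -2.49
```

```bash
python3 -m crank '[[0,-0.006,0.002,0.005],[0,-0.004,0,0]]' >/dev/null; python3 go.py; for i in 1; do python3 -m crank '[[0,-0.003,0,0],[0,0,0,0]]'>/dev/null; python3 go.py; python3 -m crank '[[0,-0.003,0,0],[0,0,0,0]]'>/dev/null; python3 go.py; python3 -m crank '[[0,-0.002,0,0],[0,0,0,0]]'>/dev/null; python3 go.py; done
```

```text
t 28.53 p [ 0.4797 -0.0336  0.0615] alpha -141.32 loc [-0.0636 -0.1324] F [-0.4  0.3 -1. ] Floc [-0.5 -0.2] gap 0.248 j6 -2.49
t 28.70 p [ 0.4803 -0.0331  0.0615] alpha -141.28 loc [-0.0636 -0.1316] F [-0.3 -0.4 -0.8] Floc [ 0.1 -0.5] gap 0.249 j6 -2.48
t 28.87 p [ 0.4805 -0.0328  0.0615] alpha -141.30 loc [-0.0637 -0.1313] F [-3.  -2.7  0.3] Floc [ 0.2 -4. ] gap 0.253 j6 -2.48
t 29.03 p [ 0.4805 -0.0327  0.0614] alpha -141.31 loc [-0.0637 -0.1312] F [-4.8 -5.2  1.1] Floc [ 1. -7.] gap 0.246 j6 -2.48
```

```bash
for i in 1; do python3 -m crank '[[0,-0.003,0,0],[0,0,0,0]]'>/dev/null; python3 go.py; python3 -m crank '[[0,-0.002,0,0],[0,0,0,0]]'>/dev/null; python3 go.py; python3 -m crank '[[0,-0.001,0,0.008],[0,0,0,0]]'>/dev/null; python3 go.py; python3 -m crank '[[0,0,0,-0.016],[0,0,0,0]]'>/dev/null; python3 go.py;  python3 -m crank '[[0,0,0,0.008],[0,0,0,0]]'>/dev/null; python3 go.py; done
```

```text
t 29.20 p [ 0.4806 -0.0325  0.0614] alpha -141.32 loc [-0.0638 -0.131 ] F [-8.  -7.1  2.3] Floc [  0.4 -10.7] gap 0.247 j6 -2.48
t 29.37 p [ 0.4807 -0.0324  0.0613] alpha -141.33 loc [-0.0639 -0.1309] F [-9.2 -8.8  4.1] Floc [  1.1 -12.7] gap 0.245 j6 -2.48
t 29.53 p [ 0.4806 -0.0323  0.0612] alpha -141.68 loc [-0.064  -0.1309] F [-10.5 -10.2   2.9] Floc [  1.4 -14.6] gap 0.247 j6 -2.47
t 29.70 p [ 0.4807 -0.0324  0.0612] alpha -140.96 loc [-0.0639 -0.1309] F [-10.4  -8.6   3.2] Floc [  0.1 -13.5] gap 0.254 j6 -2.49
t 29.87 p [ 0.4807 -0.0323  0.0612] alpha -141.35 loc [-0.0639 -0.1309] F [ -9.6 -10.    1.8] Floc [  1.7 -13.7] gap 0.250 j6 -2.48
```

Home again at 14 N. I'll back off, lift, and check the stack with the wrist camera, and find the tin to choose a clear place for the block.

```bash
python3 -m crank '[[0,0.01,0,0],[0,0.02,0,0],[0,0.05,0,0],[0,0.08,-0.05,0],[0,0.08,-0.1,0],[0,0,-0.12,0],[0,0,-0.12,0],[0,0,-0.12,0]]'>/dev/null;python3 -m crank '[[0,0,-0.08,0],[0,0,0,0],[0,0,0,0],[0,0,0,0]]'>/dev/null; python3 go.py
cat > wchk.py <<'E'
from rig import r
from h import *
import sys
c=r.get_calibration("wrist"); p,d=r.camera("wrist"); pickle.dump((p,d,c),open(f'wrist{sys.argv[1]}.pkl','wb'))
cv2.imwrite(f'pics/wrist{sys.argv[1]}.png',p[:,:,::-1])
p,d,c=pickle.load(open('scene0.pkl','rb')); P=cloud(p,d,c)
q=P[145:172,145:172].reshape(-1,3); q=q[q[:,2]>.05]; print('tin',q.min(0),q.max(0))
E
python3 wchk.py 5
```

```text
t 30.87 p [ 0.4349 -0.069   0.2081] alpha -141.30 loc [-0.0641 -0.1895] F [ 0.1  0.2 -2.8] Floc [-0.1  0.2] gap 0.249 j6 -2.59
tin [ 0.47484136 -0.31885863  0.05027387] [ 0.54208815 -0.24625204  0.0668927 ]
```

View pics/wrist5.png

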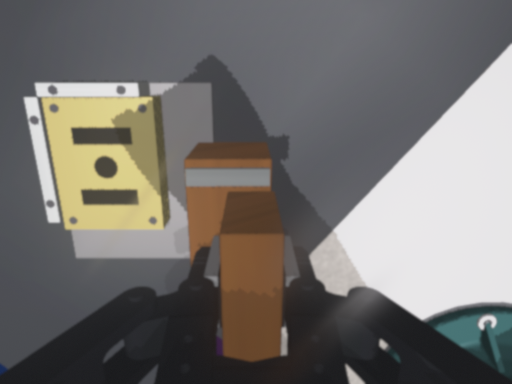

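The wrist picture shows the top blank at (105,165) seated in the corner of the two fences, with its edges at about (42,97). I'll check the remaining gaps numerically before putting the block down.

```bash
cat > gap.py <<'E'
from h import *
import sys
p,d,c=pickle.load(open(sys.argv[1],'rb')); h=cv2.cvtColor(p,cv2.COLOR_RGB2HSV)
Y=h[...,1]>90; Y&=(h[...,0]>15)&(h[...,0]<38); W=(h[...,1]<45)&(h[...,2]>150)
f=[];b=[];e=[]
for v in range(110,216,3):
    ys=np.where(Y[v,:200])[0]; ws=np.where(W[v,:90])[0]
    if len(ys) and len(ws): f.append(ray(ws.max()+.5,v,.044,c)[:2]); b.append(ray(ys.min()-.5,v,.038,c)[:2])
print('side gap px example',ws.max(),ys.min())
F=[];B=[]
for u in range(50,136,3):
    ys=np.where(Y[60:250,u])[0]+60; ws=np.where(W[60:130,u])[0]+60
    if len(ys) and len(ws): F.append(ray(u,ws.max()+.5,.044,c)[:2]); B.append(ray(u,ys.min()-.5,.038,c)[:2])
def line(q):
    vx,vy,x,y=cv2.fitLine(np.array(q,np.float32),cv2.DIST_HUBER,0,.01,.01).ravel(); return np.array([vx,vy]),np.array([x,y])
for nm,A,C in(('side',f,b),('far',F,B)):
    (v1,o1),(v2,o2)=line(A),line(C); n=np.array([-v1[1],v1[0]])
    print(nm,len(A),'gap mm at ends',[round(float((np.array(C[i])-o1)@n*1000),2) for i in (2,len(C)//2,-3)],'angle deg',np.degrees(np.arctan2(v1[0]*v2[1]-v1[1]*v2[0],v1@v2)).round(2),'fence yaw',np.arctan2(v1[1],v1[0]).round(4))
cv2.imwrite('pics/gap.png',cv2.resize(p[75:265,15:225],None,fx=3,fy=3,interpolation=cv2.INTER_CUBIC)[:,:,::-1])
E
python3 gap.py wrist5.pkl
```

```text
side gap px example 58 63
side 36 gap mm at ends [-0.08, -0.29, -0.07] angle deg 0.08 fence yaw -0.8952
far 29 gap mm at ends [1.13, 1.99, 9.86] angle deg -9.37 fence yaw 0.6759
```

View pics/gap.png

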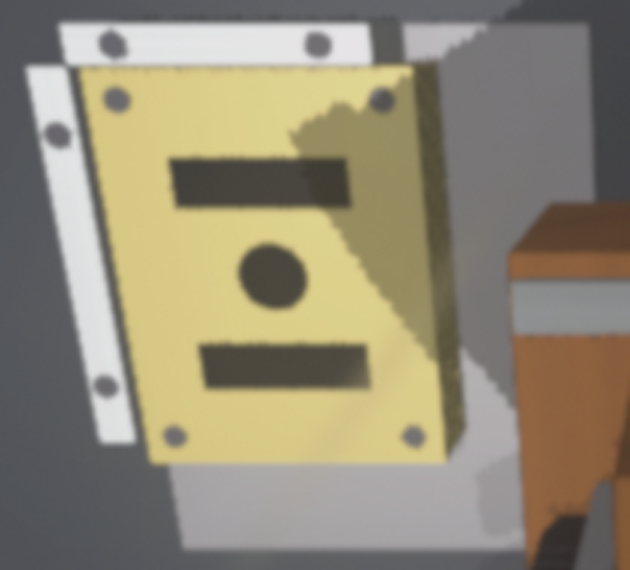

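```bash
python3 -m crank '[[-0.065,0,0,0.15],[0,0,0,0.15],[0,0,0,0.15],[0,0,0,0.15],[0,0,0,0.15],[0,0,0,0.15],[0,0,0,0.15],[0,0,0,0.15]]'>/dev/null
python3 -m crank '[[0,0,0,0.15],[0,0,0,0.15],[0,0,0,0.15],[0,0,0,0.15],[0,0,0,0.15],[0,0,0,0.15],[0,0,0,0.15],[0,0,0,0.15]]'>/dev/null
python3 -m crank '[[0,0,0,0.15],[0,0,0,0.15],[0,0,0,0.15],[0,0,0,0.15],[0,0,0,0.15],[0,0,0,0.15],[0,0,0,0.15],[0,0,0,0.15]]'>/dev/null
python3 -m crank '[[0.065,0,0,0.15],[0.065,0,0,0.15],[0.065,0,0,0.1],[0,0,0,0],[0,0,0,0],[0,0,0,0]]'>/dev/null
python3 go.py l -.13 -.19 .208 38.7; python3 wchk.py 6
```

```text
t 33.42 p [ 0.3883 -0.0252  0.2085] alpha 38.81 loc [-0.1275 -0.1983] F [ 0.7  0.6 -1.8] Floc [-0.   0.9] gap 0.249 j6 0.62
target [ 0.3932 -0.018   0.208 ] shares now xyz [0.0102 0.0332 0.0019] dist 0.0087 turn share 0.0025
tin [ 0.47484136 -0.31885863  0.05027387] [ 0.54208815 -0.24625204  0.0668927 ]
```

View pics/wrist6.png

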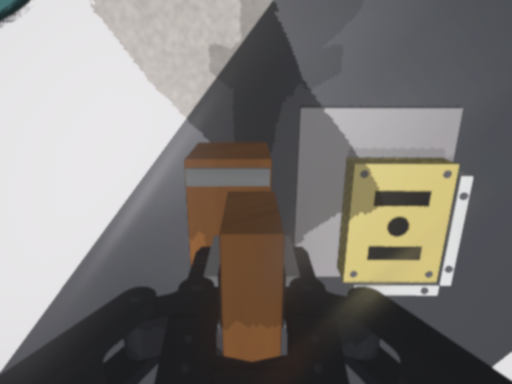

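Wrist view from the −x side: both open faces of the stack, the top edge at (400,160) and the left edge at (347,220), are straight with no blank standing out. I'll check each layer numerically.

Run:
```python
from h import *
Y=-.895;R=np.array([[np.cos(Y),-np.sin(Y)],[np.sin(Y),np.cos(Y)]])
for f in('wrist6.pkl','wrist5.pkl'):
    p,d,c=pickle.load(open(f,'rb'));P=cloud(p,d,c);h=cv2.cvtColor(p,cv2.COLOR_RGB2HSV)
    L=(P[...,:2]-np.array([.6227,0]))@R; z=P[...,2]
    yel=(h[...,0]>15)&(h[...,0]<38)&(h[...,1]>70)&(L[...,0]>-.2)&(L[...,0]<.02)&(L[...,1]>-.16)&(L[...,1]<.02)
    W=(h[...,1]<45)&(h[...,2]>140)&(abs(z-.044)<.003)
    for k in range(5):
        m=yel&(z>.009+.006*k)&(z<.013+.006*k)
        a=L[m&(L[...,0]<-.115)&(L[...,1]>-.09)&(L[...,1]<-.01)]; b=L[m&(L[...,1]<-.09)&(L[...,0]>-.12)]
        print(f,k,'x edge',len(a),np.percentile(a[:,0],[5,50,95]).round(4) if len(a)>4 else '','y edge',len(b),np.percentile(b[:,1],[5,50,95]).round(4) if len(b)>4 else '')
    t=L[yel&(z>.034)]; print(' top',np.percentile(t,[.5,99.5],axis=0).round(4).tolist())
    fa=L[W&(L[...,1]>-.085)&(L[...,1]<-.01)&(abs(L[...,0]-.006)<.012)]; sb=L[W&(L[...,0]>-.115)&(L[...,0]<-.01)&(abs(L[...,1]-.006)<.012)]
    print(' far fence x',np.percentile(fa[:,0],[2,98]).round(4),'side fence y',np.percentile(sb[:,1],[2,98]).round(4))
```

```text
wrist6.pkl 0 x edge 0  y edge 5 [-0.0993 -0.099  -0.099 ]
wrist6.pkl 1 x edge 52 [-0.13   -0.1299 -0.1296] y edge 108 [-0.0998 -0.0994 -0.099 ]
wrist6.pkl 2 x edge 76 [-0.1303 -0.13   -0.1298] y edge 129 [-0.0998 -0.0994 -0.099 ]
wrist6.pkl 3 x edge 75 [-0.1303 -0.13   -0.1297] y edge 125 [-0.0997 -0.0994 -0.099 ]
wrist6.pkl 4 x edge 522 [-0.1301 -0.124  -0.1159] y edge 489 [-0.0996 -0.0967 -0.0907]
 top [[-0.1301, -0.0995], [-0.0005, 0.0003]]
 far fence x [0.     0.0114] side fence y [0.0003 0.012 ]
wrist5.pkl 0 x edge 0  y edge 1 
wrist5.pkl 1 x edge 0  y edge 122 [-0.1001 -0.0998 -0.0995]
wrist5.pkl 2 x edge 0  y edge 140 [-0.1002 -0.0998 -0.0995]
wrist5.pkl 3 x edge 0  y edge 149 [-0.1002 -0.0998 -0.0994]
wrist5.pkl 4 x edge 466 [-0.1287 -0.1224 -0.1155] y edge 681 [-0.1    -0.0964 -0.0905]
 top [[-0.1284, -0.0998], [-0.001, 0.0001]]
 far fence x [0.0009 0.0127] side fence y [0.0002 0.0117]
```

Run:
```python
from h import *
p,d,c=pickle.load(open('wrist6.pkl','rb'));P=cloud(p,d,c);h=cv2.cvtColor(p,cv2.COLOR_RGB2HSV)
print([ray(u,v,0,c).round(3).tolist() for u,v in((180,130),(60,290),(100,240))])
for u,v in((180,130),(60,290),(150,120),(150,250),(170,200),(290,120)): print((u,v),p[v,u],P[v,u].round(4))
Y=-.895;R=np.array([[np.cos(Y),-np.sin(Y)],[np.sin(Y),np.cos(Y)]]);L=(P[...,:2]-np.array([.6227,0]))@R;z=P[...,2]
for lo,hi in((.0085,.011),(.011,.0135),(.0135,.016)):
    m=(z>lo)&(z<hi)
    a=L[m&(abs(L[...,0]+.13)<.012)&(abs(L[...,1]+.05)<.04)];b=L[m&(abs(L[...,1]+.1)<.012)&(abs(L[...,0]+.06)<.05)]
    print(lo,len(a),np.percentile(a[:,0],[5,50,95]).round(4) if len(a) else '',len(b),np.percentile(b[:,1],[5,50,95]).round(4) if len(b) else '')
```

```text
[[0.313, -0.048, 0.0], [0.311, -0.297, 0.0], [0.314, -0.209, 0.0]]
(180, 130) [132 131 136] [ 0.3131 -0.0486 -0.0014]
(60, 290) [159 157 161] [ 0.3111 -0.2979 -0.001 ]
(150, 120) [232 231 233] [ 0.2831 -0.0595 -0.001 ]
(150, 250) [90 91 96] [ 0.366  -0.1839 -0.0005]
(170, 200) [104 104 110] [ 0.349  -0.1187 -0.0011]
(290, 120) [68 68 71] [ 0.3952  0.0308 -0.    ]
0.0085 93 [-0.1402 -0.1301 -0.1298] 92 [-0.1109 -0.0996 -0.0992]
0.011 24 [-0.1303 -0.1298 -0.1297] 68 [-0.0997 -0.0994 -0.099 ]
0.0135 58 [-0.1302 -0.13   -0.1299] 50 [-0.0997 -0.0994 -0.0992]
```

All five layers sit at x = −130.0 ±0.3 mm and y = −99.5 ±0.4 mm, so they are flush. The spot below the tool is clear: 38 mm off the tray and on the mat. Setting the block down.

```bash
python3 -m crank '[[0,0,0.09,0],[0,0,0.09,0],[0,0,0.09,0],[0,0,0.09,0],[0,0,0.09,0],[0,0,0.09,0],[0,0,0.06,0],[0,0,0,0]]'>/dev/null; python3 go.py; python3 -m crank '[[0,0,0.01,0],[0,0,0.008,0],[0,0,0,0],[0,0,0,0]]'>/dev/null; python3 go.py
```

```text
t 34.13 p [ 0.387  -0.025   0.0566] alpha 38.74 loc [-0.1285 -0.1992] F [-1.5 -0.2 -1.5] Floc [-0.8 -1.3] gap 0.253 j6 0.62
t 34.47 p [ 0.3888 -0.0252  0.0552] alpha 38.72 loc [-0.1271 -0.1979] F [ 0.2 -0.  -1.4] Floc [0.1 0.1] gap 0.254 j6 0.62
```

```bash
python3 -m crank '[[0,0,0.006,0],[0,0,0.004,0],[0,0,0,0]]'>/dev/null; python3 go.py; python3 -m crank '[[0,0,0.003,0],[0,0,0,0]]'>/dev/null; python3 go.py; python3 -m crank '[[0,0,0.003,0],[0,0,0,0]]'>/dev/null; python3 go.py
```

```text
t 34.72 p [ 0.3884 -0.025   0.0521] alpha 38.72 loc [-0.1276 -0.1982] F [-0.3 -0.7 -1.8] Floc [ 0.4 -0.7] gap 0.248 j6 0.62
t 34.88 p [ 0.3884 -0.025   0.0513] alpha 38.71 loc [-0.1275 -0.1982] F [ 0.3  0.4 -0.6] Floc [-0.2  0.5] gap 0.248 j6 0.62
t 35.05 p [ 0.3884 -0.0251  0.0512] alpha 38.72 loc [-0.1274 -0.1982] F [-5.  1. 17.] Floc [-3.9 -3.2] gap 0.252 j6 0.62
```

```bash
python3 -m crank '[[0,0,-0.002,0],[0,0,0,0]]'>/dev/null; python3 go.py; python3 -m crank '[[0,0,0,0],[0,0,0,0],[0,0,0,0],[0,0,0,0],[0,0,0,0],[0,0,0,0],[0,0,0,0],[0,0,0,0]]' 1 >/dev/null; python3 go.py;  python3 -m crank '[[0,0,-0.02,0],[0,0,-0.04,0],[0,0,-0.08,0],[0,0,-0.1,0],[0,0,-0.12,0],[0,0,-0.12,0],[0,0,-0.12,0],[0,0,-0.1,0]]' >/dev/null; python3 -m crank '[[0,0,0,0],[0,0,0,0],[0,0,0,0]]'>/dev/null; python3 go.py
python3 - <<'E'
from rig import r
from h import *
Y=-.895;R=np.array([[np.cos(Y),-np.sin(Y)],[np.sin(Y),np.cos(Y)]])
c=r.get_calibration("wrist");p,d=r.camera("wrist");s=r.camera("side")[0]
P=cloud(p,d,c);h=cv2.cvtColor(p,cv2.COLOR_RGB2HSV);L=(P[...,:2]-np.array([.6227,0]))@R;z=P[...,2]
m=(h[...,0]>5)&(h[...,0]<18)&(h[...,1]>100)
for lo,hi in((.04,.05),(.085,.1)):
    q=L[m&(z>lo)&(z<hi)]; print('block',lo,len(q),np.median(z[m&(z>lo)&(z<hi)]),cv2.minAreaRect(q.astype(np.float32)))
y=(h[...,0]>15)&(h[...,0]<38)&(h[...,1]>70)&(abs(L[...,0]+.065)<.09)&(abs(L[...,1]+.05)<.08)
for k in range(5):
    q=L[y&(z>.009+.006*k)&(z<.013+.006*k)]
    if len(q)>4: print(k,len(q),np.percentile(q,[1,99],axis=0).round(4).tolist())
cv2.imwrite('pics/end.png',np.hstack([p,s])[:,:,::-1][::1,::1]) if 0 else cv2.imwrite('pics/end.png',cv2.resize(np.hstack([p,s]),(800,300))[:,:,::-1])
E
```

```text
t 35.22 p [ 0.3884 -0.0251  0.0512] alpha 38.71 loc [-0.1275 -0.1982] F [-1.4 -0.3  7.3] Floc [-0.6 -1.3] gap 0.249 j6 0.62
t 35.88 p [ 0.3883 -0.025   0.051 ] alpha 38.71 loc [-0.1276 -0.1982] F [ 0.2 -0.6  0.2] Floc [ 0.6 -0.2] gap 0.999 j6 0.62
t 36.80 p [ 0.388  -0.0249  0.2257] alpha 38.71 loc [-0.1279 -0.1984] F [-0.5  0.2  0. ] Floc [-0.5 -0.3] gap 1.002 j6 0.62
block 0.04 1349 0.04414603508240089 ((-0.12687945365905762, -0.20843535661697388), (0.08935180306434631, 0.039581023156642914), 0.0369587279856205)
block 0.085 1721 0.09113382200808878 ((-0.12702907621860504, -0.19778800010681152), (0.021471615880727768, 0.059670910239219666), 89.48445892333984)
1 82 [[-0.115, -0.0998], [-0.0069, -0.0834]]
2 169 [[-0.1304, -0.0999], [-0.0062, -0.0073]]
3 189 [[-0.1303, -0.0998], [-0.0059, -0.0093]]
4 3264 [[-0.1301, -0.0996], [-0.0017, 0.0005]]
```

View pics/end.png

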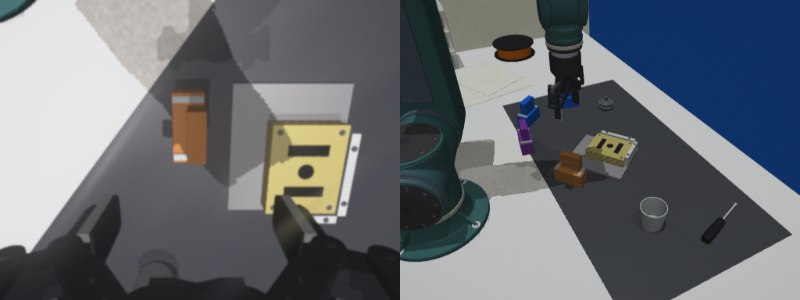

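The final picture shows the block upright on the mat beside the tray (wrist half (190,128), side half (570,170)), the stack flush at (305,168), and the tin, motor and screwdriver where they were. Handing in.

```bash
python3 -c "
from rig import r
print(r.sign_off())"
```

```text
the job is handed in; nothing more can be done
None
```

I handed the job in at about 37 s: all five blanks measure flush against both fences to within about 0.5 mm, and the wooden block stands upright on the bench 38 mm off the tray, with the tin, motor and screwdriver left alone.

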